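# Grease the hub and press its dust cap home

### The arm

A 6-joint arm with a two-finger parallel gripper is mounted at the origin on the work surface. World frame = base frame: x ahead of the robot, y to its left, z up, the work surface at z = 0. Lengths are in mm, angles in rad, forces in N, time in s.
With the tool pointing down it reaches from about 425 to 950 mm from the base axis. Payload 3.5 kg.
Tool frame: the origin (TCP) lies between the finger pads; the fingertips stand 25 mm ahead of it and the grasp point (between the pads) lies 6 mm ahead of it; z points along the fingers, x is the direction in which the jaws open and shut, and the axes are right-handed (so a half turn about z gives the same grasp; the last joint's range is limited). The gripper opens to 85 mm and grips with 20 to 120 N. Pads are 22 mm wide; open, the fingers measure 114 mm over their backs; the gripper's body (76 mm by 85 mm) begins 54 mm behind the grasp point. The pads swing forward as they close: fully open they stand 13 mm farther back than shut.
Start: joints at [1.07, 0.286, 1.577, -0, 1.279, -0.15], TCP at [231.926, 633.89, 256.325] pointing down, gripper open.
Joint ranges: [-2.77, 2.77], [-0.9, 2.22], [0.21, 2.48], [-1.53, 4.67], [0.24, 2.81], [-2.84, 2.84]. Speed limits (rad/s): [2.79, 2.79, 3.14, 3.14, 3.14, 3.14].

### API

Orientations are given as a unit quaternion [w, x, y, z].
In Python, from workcell import * gives the robot as it stands.
- The arm moves only by the tool arm_command, never from a script. Its argument "deltas" is a list of rows, each a list of 3 entries, a list of its own where there are three numbers: the opening, from 0 (shut) to 1 (fully open), then the shift along the world's x, y, z in units of 50 mm (1.0 is 50 mm), then the turn, a rotation vector about the world's x, y, z in units of 5 degrees (1.0 is 5 degrees). A call has 1 to 10 rows; each row is the pose to reach, as a shift and turn from the pose commanded when the call began; what a row does not reach only later rows make up. A row lasts 1/8 s, in which the tool goes at most 62.5 mm and 10.7 degrees, less where a joint would pass 70% of its speed; a pose out of reach is approached as far as the arm can. A call with a gripper value outside its range is refused whole. The fingers move at their own pace and stop on an object; "newtons" is the grip in N (left out, the last holds). Time passes only in rows, so rows that repeat a pose let the fingers close. It gives the time, the measured TCP pose, the force and the opening at its end, in the units of the state.
- sense(): the state, without advancing time (a new reading comes with each control period).
- get_image(name): name is "side" or "top"; returns the picture (420x560x3 uint8, red, green, blue); there is no depth.
- camera_info(name): a dict with "fx", "fy", "cx", "cy" (pixels), "view" (4x4, takes a point from world to camera coordinates). Camera axes: x right, y down, z forward; pixel columns grow to the right and rows downward; lengths in mm; the calibration is good to about 2 mm. A picture is of the moment at which its call begins. camera_info takes no time and is no camera call.
- close_job(): hands the job in, once; it reports no verdict.
The state is a dict: "t": time; "joint_pos": joint angles; "dq": joint speeds; "effort": joint torques, N m; "eef_pos": TCP position; "ee_rot": TCP orientation; "ft_force": force on the tool from outside, world axes, zero at the start; "ft_torque": the same for the moment, N m; "grip_width": finger opening in mm.
Only numpy, scipy, OpenCV 4.12 (cv2) and the standard library are available. Lean on these libraries where they do the work, as an engineer would, in place of code of your own. Each camera call takes 0.05 s, during which the arm holds its last target.

### The job

Pump grease into the wheel hub by squeezing the clamped grease gun's trigger fully home against its stop for a moment, then let it spring right back out. Then fit the dust cap, open side down, over the hub's nose, press it straight down until it clicks and sits level on its rubber seal, and keep pressing firmly (about 15 N) so that the seal stays squashed: finish while still pushing the cap down, without letting go of it. Leave the bearing ring, tin and carton where they are.

Things in the scene. Friction and masses are not known exactly. Their poses are not given: they have to be found in the camera images.
- rig: Fixed grey metal jig plate, 200 x 420 x 8 mm, on the bench at varying places and yaws (within 0.25 rad). Carries the hub (-y side) and a grease gun lying on its side (+y side). Origin on the bench under the plate; at yaw 0, x points away from the robot and y to the left. z up
- gun_head (a point): Centre of the gun's steel head, 50 x 62 x 50 mm, 55 mm above the bench, axes as the rig's. From it the red cartridge tube, 54 mm thick, runs 230 mm to +y (top 82 mm above the bench); the black grip runs 135 mm to -x; a 10 mm delivery tube (top 55 mm above the bench) runs to the hub's +x side
- squeeze (a point): Where to squeeze, 55 mm above the bench, axes as the rig's. The fixed grip is a bar along x, 24 mm thick, 34 mm tall; its back (+y face) is 19 mm to +y of this point. The trigger's front (-y face) is 19 mm to -y of it when fully home, 29 mm when released. Jaws closing along y from above, centred here, take it home at 38 mm between them. Free air beside both; the grip's butt is 52 mm to -x
- trigger_pad (a point): Middle of the trigger's front face, 45 mm from its hinge; moves with the trigger, 10 mm in all. Trigger: steel bar 75 mm long, 9 mm thick, 24 mm tall, in front (-y side) of the grip
- trigger (a joint): Trigger angle: 0 = released (a spring pushes it out), 0.22 rad = fully home at its stop. Vertical hinge at the gun head; pushed at the pad it takes about 3 N to start and 8 N to hold home
- hub: Steel wheel hub, fixed upright on the rig. Origin at the centre of its seat: the top of the unpressed rubber seal round the foot of the nose, 75 mm above the bench; z up, axes as the rig's. Below the seat the body is 72 mm in diameter, and its flange 120 mm (8 to 22 mm above the bench, with five bolts up to 40 mm)
- seal (a joint): Black rubber seal ring, 54 mm in diameter, at the foot of the hub's nose, on which the cap's rim lands. Value: how far it is squashed down, 0 to 0.0025 m. It springs back: about 4 N starts it, 14 N squashes it fully
- nose_tip (a point): Top of the hub's nose, 24 mm above the seat. The nose is 30 mm in diameter up to 16 mm above the seat, then tapers to 18 mm at this top. Four brass spring balls, 9 mm above the seat, stick out 3.5 mm. They resist the cap from 13.5 to 9 mm of its rim's height above the seat, peak 10 to 17 N; at about 5 mm they spring out over the cap's lip: the force drops (click)
- cap: Dust cap, loose on the bench, open side down: plain silvery metal cup with a closed flat top, 48 mm in diameter, 44 mm tall, about 90 g. Origin at its centre, half-way up (22 mm above its rim), z up through the top. Clicked on, the origin is 22 mm above the hub's origin (19.5 with the seal squashed). Told from the bearing ring by its closed top and height; the two may stand in each other's place
- cap_rim (a point): Centre of the cap's open lower rim (in the plane of its lower edge). At the rim an inner lip, 33 mm inside diameter, 4 mm high; above it the cavity is 40 mm wide; 37 mm deep in all. Clicked on, this point lies on the hub's origin
- bearing: Loose steel bearing ring, open through, 62 mm outside, 36 mm hole, 18 mm high; origin under its centre. Leave it alone
- tin: Loose closed round tin, 72 mm in diameter, 70 mm tall; origin under its centre. Leave it alone
- carton: Loose cardboard carton 70 x 120 x 60 mm; origin under its centre. Leave it alone
Things that resemble listed ones, but are neither listed nor needed, are in the scene too. What is shaped like the cap but brown or red is not meant.

How it is judged (in metres and radians):
On the way, in this order (a step that is already met when the one before it is completed fails the run):
1. the trigger is squeezed home (value of joint trigger above 0.19 rad), for 0.2 s.
2. the trigger has sprung back (value of joint trigger below 0.03 rad), for 0.2 s.
3. the cap has clicked past the balls and sits on the seal (z of cap in the frame of hub between 0.0185 and 0.0245 m and horizontal distance between cap and hub below 0.004 m and angle between cap's own z axis and vertical below 0.08 rad), for 0.2 s.
At the end, for the whole second after the job is handed in: The cap sits clicked on the hub (its rim no more than 2.5 mm above the unpressed seal, 4 mm of the axis, 0.08 rad of upright), the robot still touches it (more than 5 N) and keeps the seal squashed by more than 1.2 mm (about 9 N of push), and the trigger is released (under 0.03 rad) (all of step 3 and value of joint seal above 0.0012 m and contact force between any of the fingers, the arm and cap above 5 N and value of joint trigger below 0.03 rad); the arm keeps its last pose, push and grip.
It fails at once if the bearing ring is shifted more than 30 mm (distance of bearing from where it was at the start of the episode above 0.03 m).
It fails at once if the tin is shifted more than 30 mm (distance of tin from where it was at the start of the episode above 0.03 m).
It fails at once if the carton is shifted more than 30 mm (distance of carton from where it was at the start of the episode above 0.03 m).
It also fails if it takes over 67 s, if anything falls off the work surface, if the arm or the gripper's body presses on something with over 40 N, if the wrist force passes 120 N, or if a joint passes its speed limit or range.

## Working session

There is one attempt and no reset: what is moved stays moved. The work goes in short steps, Python scripts to look and compute and a tool call to move; the robot and the scene stay as the last step left them, time stands still between calls to the robot, and variables do not carry over. Pictures are saved under pics/ and viewed, and the job is handed in when it is done.

Besides the shell and the picture viewer there is one more tool, called after "Request:" by a JSON object that holds its "method" and its "body". arm_command: Moves the arm, as the interface text tells. Its arguments: {"type":"object","properties":{"deltas":{"type":"array","items":{"type":"array"}},"newtons":{"type":"number"}},"required":["deltas"]}

```bash
mkdir -p pics; ls; python3 - <<'E'
from workcell import *
import cv2
for n in("top","side"):
    im=get_image(n); cv2.imwrite(f"pics/{n}0.png",im[:,:,::-1]); c=camera_info(n); print(n,c)
print(sense())
E
```

```text
pics
top {'fx': 448.0151398101259, 'fy': 448.0151398101259, 'cx': 278.6004578632852, 'cy': 215.4495326730285, 'view': array([[-1.17863696e-03, -9.99563328e-01, -2.95256540e-02,
        -9.70827217e+01],
       [-9.83821227e-01,  6.44856536e-03, -1.79036894e-01,
         5.86403970e+02],
       [ 1.79149112e-01,  2.88369456e-02, -9.83399220e-01,
         1.11773793e+03],
       [ 0.00000000e+00,  0.00000000e+00,  0.00000000e+00,
         1.00000000e+00]])}
side {'fx': 433.1825364051453, 'fy': 433.1825364051453, 'cx': 276.03418698988287, 'cy': 206.14450379910926, 'view': array([[ 9.92911013e-01, -1.18837832e-01, -2.30015594e-03,
        -5.74061124e+02],
       [-8.37894098e-02, -6.86087540e-01, -7.22677814e-01,
         2.18667851e+01],
       [ 8.43033566e-02,  7.17747488e-01, -6.91181226e-01,
         1.00786471e+03],
       [ 0.00000000e+00,  0.00000000e+00,  0.00000000e+00,
         1.00000000e+00]])}
{'t': 0.1, 'joint_pos': array([ 1.06997079e+00,  2.87114931e-01,  1.57804979e+00,  5.82543628e-06,
        1.27859709e+00, -1.49994463e-01]), 'dq': array([-2.97872664e-06, -6.87870749e-04, -1.63097494e-03, -7.02980950e-04,
        8.79461526e-04,  8.42524449e-04]), 'effort': array([ 1.76080348e-04, -4.07300270e+01, -2.93696755e+01, -1.60293298e-04,
        3.46713889e-03,  1.08593778e-05]), 'eef_pos': array([231.68471761, 633.41049693, 255.04980884]), 'ee_rot': array([ 4.78986707e-04,  8.19657969e-01,  5.72852195e-01, -9.73083131e-04]), 'ft_force': array([-0.68476362, -0.32530313,  0.02928737]), 'ft_torque': array([-0.00171924, -0.01751912, -0.02308538]), 'grip_width': 85.40773261294775}
```

View pics/top0.png

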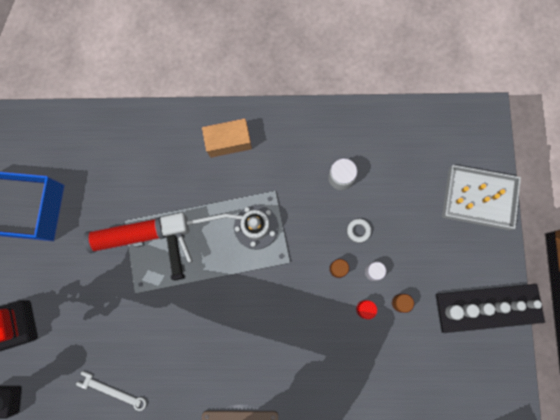

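View pics/side0.png

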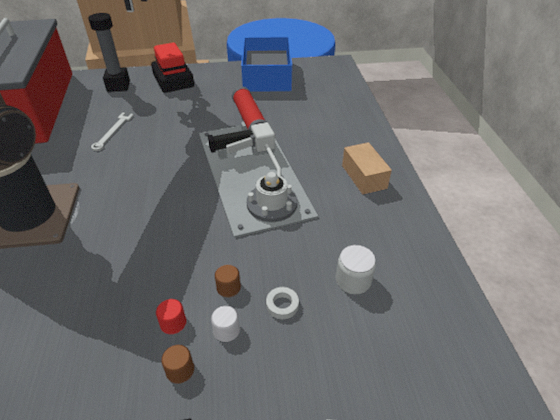

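The top view shows the plate around (210,240), the hub nose at (254,223), the grip at (176,258), the cap at (376,270) and the bearing at (359,230). The side view shows the cap at (225,323). Next I'll zoom in to measure.

```bash
cat > h.py <<'E'
import numpy as np, cv2
from workcell import *
def ray(n,u,v):
    c=camera_info(n); V=np.array(c["view"]); R=V[:3,:3]; t=V[:3,3]
    d=R.T@np.array([(u-c["cx"])/c["fx"],(v-c["cy"])/c["fy"],1.]); return -R.T@t,d
def plane(n,u,v,z):
    o,d=ray(n,u,v); return o+d*(z-o[2])/d[2]
def proj(n,p):
    c=camera_info(n); V=np.array(c["view"]); q=V[:3,:3]@np.array(p)+V[:3,3]
    return np.array([c["fx"]*q[0]/q[2]+c["cx"],c["fy"]*q[1]/q[2]+c["cy"]])
def tri(p1,p2):
    A=np.zeros((3,3));b=np.zeros(3);L=[]
    for n,u,v in(("top",*p1),("side",*p2)):
        o,d=ray(n,u,v); d/=np.linalg.norm(d); P=np.eye(3)-np.outer(d,d); A+=P;b+=P@o; L.append((P,o))
    x=np.linalg.solve(A,b); return x,[np.linalg.norm(P@(x-o)) for P,o in L]
E
python3 - <<'E'
import cv2
t=cv2.imread("pics/top0.png");s=cv2.imread("pics/side0.png")
def crop(im,x,y,w,h,k,f): cv2.imwrite(f,cv2.resize(im[y:y+h,x:x+w],None,fx=k,fy=k,interpolation=cv2.INTER_CUBIC))
crop(t,80,180,220,120,3.6,"pics/t_rig.png")
crop(t,320,205,110,120,5,"pics/t_cap.png")
crop(s,195,80,130,155,3.8,"pics/s_rig.png")
crop(s,150,250,160,140,4,"pics/s_cap.png")
E
```

```text
(no output)
```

View pics/t_rig.png

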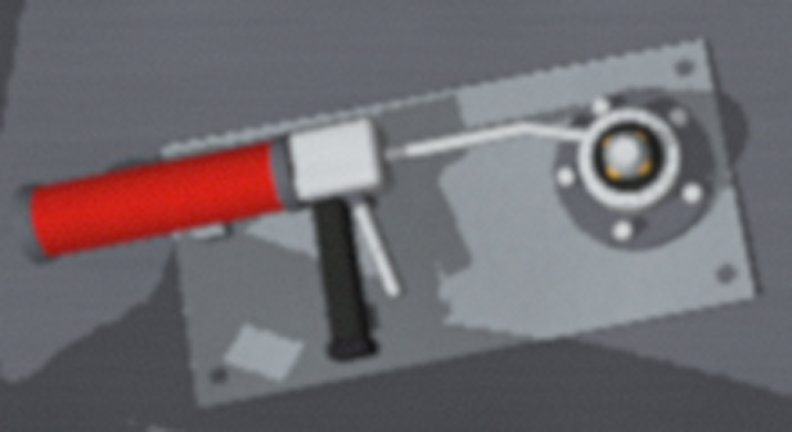

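View pics/t_cap.png

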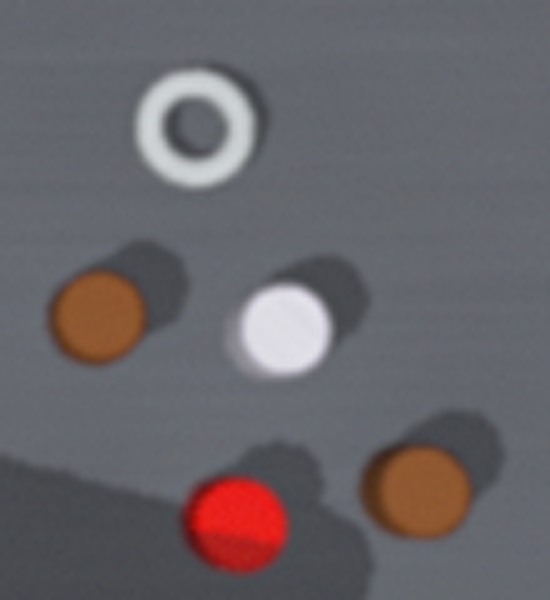

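View pics/s_rig.png

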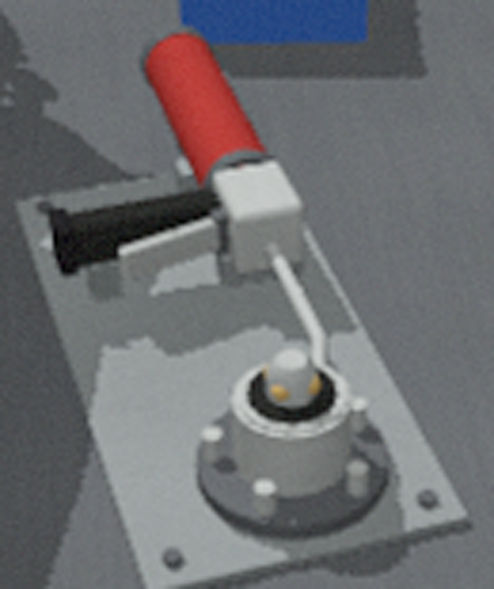

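View pics/s_cap.png

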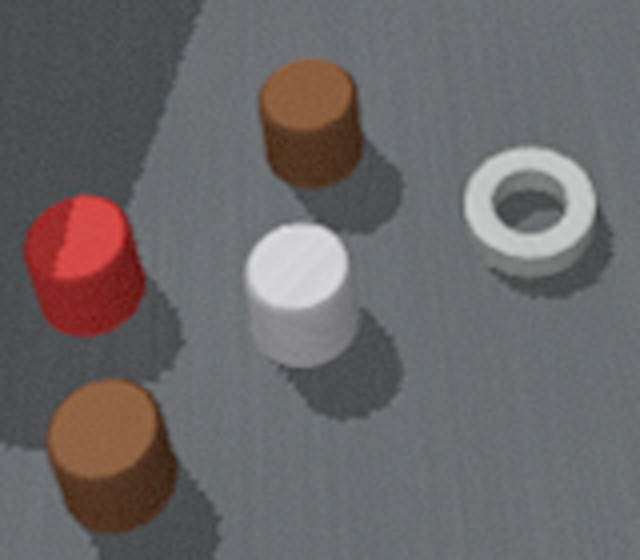

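```bash
python3 - <<'E'
from h import *
t=cv2.imread("pics/top0.png");s=cv2.imread("pics/side0.png")
def blobs(im,box,th,mn=15,sat=60):
    x,y,w,h=box; c=cv2.resize(im[y:y+h,x:x+w],None,fx=4,fy=4,interpolation=cv2.INTER_CUBIC)
    hs=cv2.cvtColor(c,cv2.COLOR_BGR2HSV); m=((hs[:,:,2]>th)&(hs[:,:,1]<sat)).astype(np.uint8)
    cs,_=cv2.findContours(m,cv2.RETR_EXTERNAL,cv2.CHAIN_APPROX_NONE)
    out=[]
    for k in cs:
        if cv2.contourArea(k)>mn*16:
            e=cv2.fitEllipse(k); out.append((((np.array(e[0])+.5)/4-.5+[x,y]).round(2),np.round(np.array(e[1])/4,1)))
    return out
for th in(175,190,200): print("cap top",th,blobs(t,(355,250,45,40),th))
for th in (190,200,210): print("cap side",th,blobs(s,(205,300,45,45),th))
for z in(0,1): pass
print("bearing",blobs(t,(340,215,40,35),150))
print("nose", blobs(t,(246,214,16,16),150,5), "hubring",blobs(t,(238,205,34,36),170,30))
print("nose side", blobs(s,(262,168,20,16),150,5))
C=[(np.array(p)+.5)/3.6-.5+[80,180] for p in[(705,38),(760,292),(200,405),(163,150)]]
P=[plane("top",*c,8) for c in C]; print("plate",np.round(P,1))
print([np.linalg.norm(P[i]-P[(i+1)%4]) for i in range(4)], np.mean(P,0))
for a,b in((3,0),(2,1)): d=P[a]-P[b]; print("yaw",np.arctan2(-d[0],d[1]))
E
```

```text
cap top 175 [(array([376.48, 270.61]), array([17.3, 17.4]))]
cap top 190 [(array([376.52, 270.58]), array([16.7, 16.9]))]
cap top 200 [(array([376.55, 270.55]), array([16.3, 16.5]))]
cap side 190 [(array([223.79, 316.21]), array([20.2, 24.2]))]
cap side 200 [(array([223.8 , 316.16]), array([19.7, 23.7]))]
cap side 210 [(array([223.16, 315.64]), array([18.1, 22.1]))]
bearing [(array([358.47, 230.28]), array([22.8, 23.4]))]
nose [(array([252.54, 222.37]), array([8.9, 9.9])), (array([246.85, 214.66]), array([2.4, 4.5]))] hubring [(array([252.57, 222.29]), array([7.5, 9.1])), (array([253.16, 222.74]), array([24.6, 28.6]))]
nose side [(array([270.47, 172.91]), array([11.6, 22.5]))]
plate [[ 664.3  -89.6    8. ]
 [ 471.4 -130.2    8. ]
 [ 389.8  282.6    8. ]
 [ 580.4  321.7    8. ]]
[np.float64(197.12681815080228), np.float64(420.77212157211176), np.float64(194.65739506127017), np.float64(419.74506274409725)] [526.4658397  96.120308    8.       ]
yaw 0.20104130518747812
yaw 0.19518221659809895
```

```bash
python3 - <<'E'
from h import *
t=cv2.imread("pics/top0.png");s=cv2.imread("pics/side0.png")
print("cap",[plane("top",376.5,270.6,44),plane("side",223.8,316.2,44)],tri((376.5,270.6),(223.8,316.2)))
def crop(im,x,y,w,h,k,f): cv2.imwrite(f,cv2.resize(im[y:y+h,x:x+w],None,fx=k,fy=k,interpolation=cv2.INTER_CUBIC))
crop(t,235,203,40,40,14,"pics/t_hub.png"); crop(s,245,165,55,45,14,"pics/s_hub.png")
crop(t,160,208,40,75,8,"pics/t_gun.png"); 
E
```

```text
cap [array([ 442.64787323, -348.9765057 ,   44.        ]), array([ 443.59599964, -351.12945345,   44.        ])] (array([ 443.1119291 , -349.44145789,   41.27296157]), [np.float64(0.31129329572296155), np.float64(0.31129329572286324)])
```

View pics/t_hub.png

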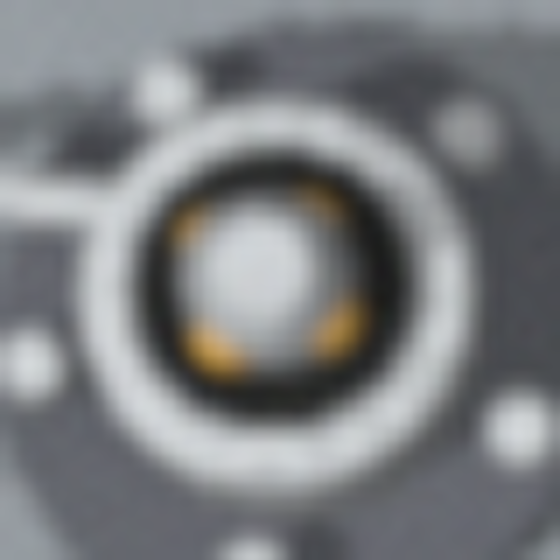

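View pics/s_hub.png

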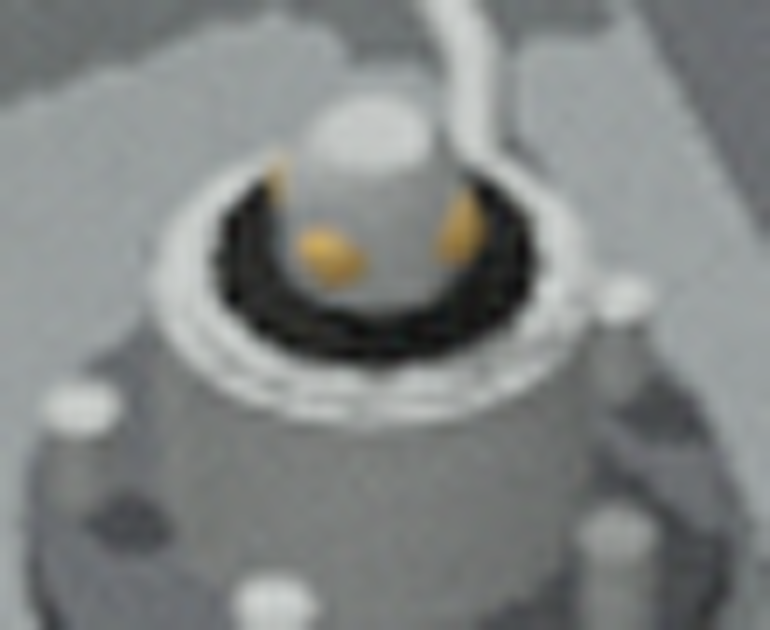

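View pics/t_gun.png

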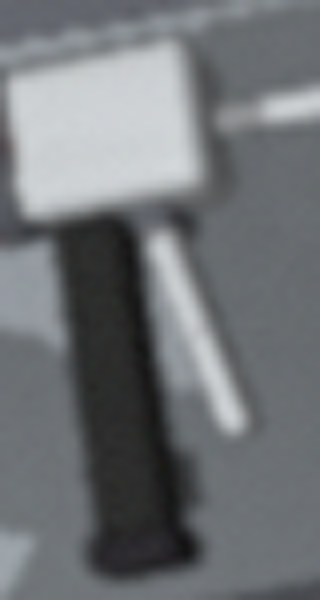

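```bash
python3 - <<'E'
from h import *
f=lambda p,o,k:(np.array(p)+.5)/k-.5+o
nt=f((250,271),[235,203],14); ns=f((369,132),[245,165],14)
print("tip",plane("top",*nt,99),plane("side",*ns,99),tri(nt,ns))
r=f((276,295),[235,203],14); print("ring top",plane("top",*r,73),plane("top",*r,70))
sl=f((272,284),[235,203],14); print("seal",plane("top",*sl,75))
rs=f((371,283),[245,165],14);print("ring side",plane("side",*rs,73))
# side: check ring extents
hub=None
y=.198; X=np.array([np.cos(y),np.sin(y),0]);Y=np.array([-np.sin(y),np.cos(y),0])
hc=[plane("top",*f(p,[160,208],8),80) for p in((10,85),(180,40),(200,190),(25,220))]
print("head corners",np.round(hc,1),np.mean(hc,0), [np.linalg.norm(hc[i]-hc[(i+1)%4]) for i in range(4)])
# grip
for r_,a,b in((300,71,143),(400,82,156),(480,90,165)):
    A=plane("top",*f((a,r_),[160,208],8),72);B=plane("top",*f((b,r_),[160,208],8),72)
    print("grip",r_,A,B,(A+B)/2,(A-B)@Y)
print("trig ends",plane("top",*f((235,435),[160,208],8),67),plane("top",*f((160,228),[160,208],8),67))
print("butt",plane("top",*f((140,545),[160,208],8),72),plane("top",*f((150,572),[160,208],8),72),plane("top",*f((140,520),[160,208],8),72))
E
```

```text
tip [561.42875445 -35.16916974  99.        ] [562.46710674 -37.13161021  99.        ] (array([562.22325185, -34.9768657 ,  97.12139692]), [np.float64(0.47319245391121656), np.float64(0.47319245391161013)])
ring top [561.31658582 -37.66024508  73.        ] [561.80782597 -37.40660683  70.        ]
seal [563.02575497 -37.08098045  75.        ]
ring side [561.80264509 -43.55272687  73.        ]
head corners [[575.7 201.8  80. ]
 [590.  147.5  80. ]
 [541.4 139.3  80. ]
 [532.  195.   80. ]] [559.76817942 170.88556024  80.        ] [np.float64(56.13040259858417), np.float64(49.303253393768394), np.float64(56.460263188354844), np.float64(44.1718142693729)]
grip 300 [507.33720737 181.33888755  72.        ] [507.23169474 158.211742    72.        ] [507.28445106 169.77531478  72.        ] 22.654531100134058
grip 400 [475.44789504 176.44470684  72.        ] [475.3595721  152.80019707  72.        ] [475.40373357 164.62245196  72.        ] 23.165168398372877
grip 480 [450.17144989 172.82001461  72.        ] [450.09795085 148.9559924   72.        ] [450.13470037 160.88800351  72.        ] 23.383307981679756
trig ends [464.58777242 128.35627553  67.        ] [531.02112069 154.91957438  67.        ]
butt [429.75028082 156.09859813  72.        ] [421.3194211  152.59791299  72.        ] [437.57006338 156.40904695  72.        ]
```

```bash
python3 - <<'E'
from h import *
t=cv2.imread("pics/top0.png");s=cv2.imread("pics/side0.png")
g=cv2.cvtColor(t,cv2.COLOR_BGR2GRAY)
for r in(242,248,254,260,266,272): print(r,list(g[r,160:200]))
f=lambda p,o,k:(np.array(p)+.5)/k-.5+o
cv2.imwrite("pics/s_gun.png",cv2.resize(s[115:165,200:275],None,fx=10,fy=10,interpolation=cv2.INTER_CUBIC))
E
```

```text
242 [np.uint8(154), np.uint8(153), np.uint8(151), np.uint8(152), np.uint8(152), np.uint8(151), np.uint8(135), np.uint8(95), np.uint8(55), np.uint8(43), np.uint8(41), np.uint8(43), np.uint8(44), np.uint8(43), np.uint8(39), np.uint8(34), np.uint8(26), np.uint8(50), np.uint8(98), np.uint8(144), np.uint8(183), np.uint8(201), np.uint8(186), np.uint8(147), np.uint8(103), np.uint8(93), np.uint8(101), np.uint8(107), np.uint8(108), np.uint8(107), np.uint8(107), np.uint8(106), np.uint8(108), np.uint8(107), np.uint8(109), np.uint8(106), np.uint8(106), np.uint8(106), np.uint8(105), np.uint8(104)]
248 [np.uint8(143), np.uint8(146), np.uint8(148), np.uint8(149), np.uint8(151), np.uint8(153), np.uint8(148), np.uint8(127), np.uint8(85), np.uint8(52), np.uint8(41), np.uint8(44), np.uint8(43), np.uint8(46), np.uint8(42), np.uint8(38), np.uint8(33), np.uint8(26), np.uint8(57), np.uint8(105), np.uint8(139), np.uint8(154), np.uint8(173), np.uint8(196), np.uint8(194), np.uint8(161), np.uint8(118), np.uint8(95), np.uint8(102), np.uint8(108), np.uint8(109), np.uint8(109), np.uint8(110), np.uint8(108), np.ui
[... 1750 characters left out ...]
2), np.uint8(112), np.uint8(112), np.uint8(111), np.uint8(111), np.uint8(112), np.uint8(111), np.uint8(110)]
272 [np.uint8(114), np.uint8(115), np.uint8(113), np.uint8(114), np.uint8(115), np.uint8(116), np.uint8(113), np.uint8(114), np.uint8(114), np.uint8(115), np.uint8(109), np.uint8(87), np.uint8(58), np.uint8(46), np.uint8(48), np.uint8(45), np.uint8(45), np.uint8(44), np.uint8(39), np.uint8(38), np.uint8(31), np.uint8(24), np.uint8(45), np.uint8(76), np.uint8(100), np.uint8(112), np.uint8(113), np.uint8(112), np.uint8(113), np.uint8(113), np.uint8(113), np.uint8(113), np.uint8(114), np.uint8(111), np.uint8(111), np.uint8(111), np.uint8(111), np.uint8(112), np.uint8(112), np.uint8(112)]
```

View pics/s_gun.png

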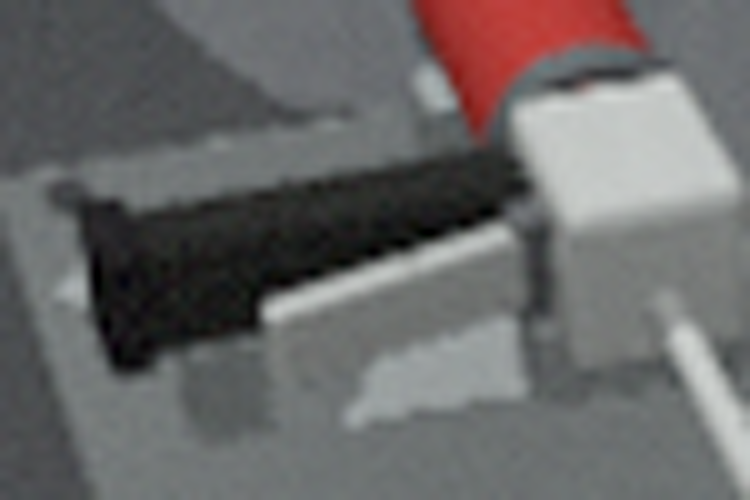

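```bash
python3 - <<'E'
from h import *
y=.198; X=np.array([np.cos(y),np.sin(y),0]);Y=np.array([-np.sin(y),np.cos(y),0])
O=np.array([475.4,164.6,0])
def rf(p): p=p-O; return np.round([p@X,p@Y],1)
for r,a in((242,167.3),(248,168.0),(254,168.7),(260,169.6),(266,170.5),(272,171.5)): print("back",rf(plane("top",a,r,70)))
for r,a in((242,183.6),(248,185.9),(254,188.4),(260,190.5)): print("front",rf(plane("top",a,r,67)))
print("hub",rf(np.array([562,-36.2,0])),"rig c",rf(np.array([526.5,96.1,0])))
print("tip",rf(plane("top",189.3,262.5,67)))
# side: trigger top-end corner (265,300)/10, butt, top edges
f=lambda p:(np.array(p)+.5)/10-.5+[200,115]
print("side trig tip",rf(plane("side",*f((265,318)),67)), "root",rf(plane("side",*f((515,230)),67)),"grip top front edge? ")
print("side butt",rf(plane("side",*f((110,205)),75)))
print("side head",[rf(plane("side",*f(p),80)) for p in((512,105),(680,75),(740,190),(565,225))])
E
```

```text
back [43.3 12.3]
back [27.7 12.9]
back [12.2 13.5]
back [-3.4 13.6]
back [-18.8  13.7]
back [-34.3  13.5]
front [ 35.4 -28.2]
front [ 18.9 -31.5]
front [  2.5 -35.3]
front [-13.7 -38.1]
hub [  45.4 -213.9] rig c [ 36.6 -77.2]
tip [-19.3 -34.1]
side trig tip [-16.8 -38.5] root [ 53.3 -21.3] grip top front edge? 
side butt [-45.1  10.9]
side head [array([63.5, 15.4]), array([109.5,  15.1]), array([108.1, -40.6]), array([ 61.3, -41.5])]
```

Request:
{"method": "arm_command", "body": {"deltas": [[1,[2.5,-4.74,0],[0,0,3.1]],[1,[2.5,-4.74,0],[0,0,3.1]],[1,[2.5,-4.74,0],[0,0,3.1]],[1,[2.5,-4.74,0],[0,0,3.1]],[1,[5.01,-9.48,-1.0],[0,0,6.29]],[1,[5.01,-9.48,-1.0],[0,0,6.29]],[1,[5.01,-9.48,-1.9],[0,0,6.29]],[1,[5.01,-9.48,-1.9],[0,0,6.29]],[1,[5.01,-9.48,-1.9],[0,0,6.29]],[1,[5.01,-9.48,-1.9],[0,0,6.29]]], "newtons": 25}}

```text
t: 1.35
eef_pos: [482.1, 156.7, 158.7]
ee_rot: [-0.002, 0.636, 0.772, -0.002]
ft_force: [0.0, -0.9, -0.3]
grip_width: 85.6
```

Request:
{"method": "arm_command", "body": {"deltas": [[1,[0,0,0],[0,0,0]],[1,[0,0,0],[0,0,0]]]}}

```text
t: 1.6
eef_pos: [482.3, 161.0, 162.0]
ee_rot: [0.0, 0.633, 0.774, 0.0]
ft_force: [0.2, -0.6, 0.4]
grip_width: 85.4
```

```bash
python3 - <<'E'
from h import *
for n,b in(("top",(130,190,130,100)),("side",(180,60,140,130))):
    im=get_image(n)[:,:,::-1]; x,y,w,h=b
    cv2.imwrite(f"pics/{n}1.png",cv2.resize(im[y:y+h,x:x+w],None,fx=4.5,fy=4.5,interpolation=cv2.INTER_CUBIC))
print(sense()["eef_pos"],sense()["joint_pos"])
E
```

```text
[482.29032431 161.07192102 162.04322835] [ 1.22528013e-01  1.83413361e-02  2.06127574e+00  9.20391064e-05
  1.06065585e+00 -1.64859763e+00]
```

View pics/top1.png

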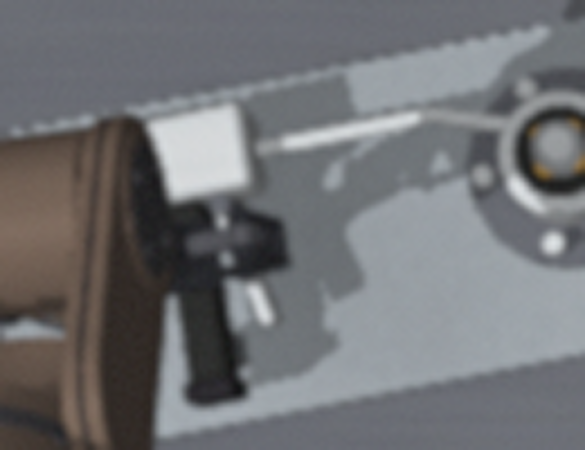

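View pics/side1.png

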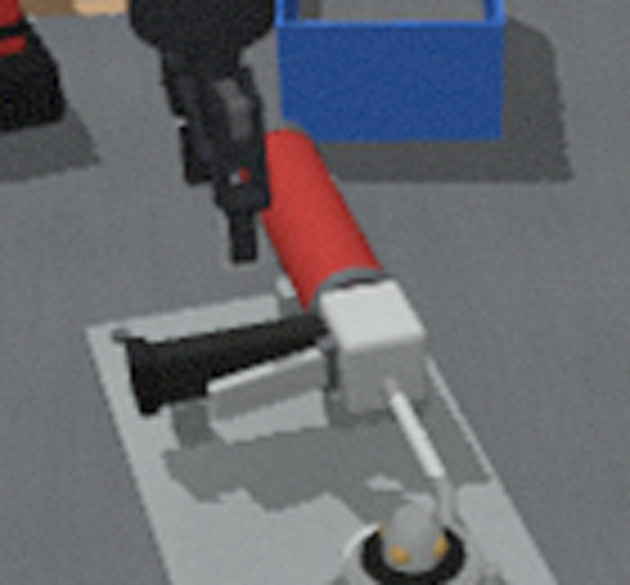

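Request:
{"method": "arm_command", "body": {"deltas": [[1,[0,-0.02,-1.0],[0,0,0]],[1,[0,-0.02,-1.5],[0,0,0]],[1,[0,-0.02,-1.8],[0,0,0]],[1,[0,-0.02,-2.06],[0,0,0]],[1,[0,-0.02,-2.06],[0,0,0]],[1,[0,-0.02,-2.06],[0,0,0]]]}}

```text
t: 2.45
eef_pos: [483.2, 159.1, 59.3]
ee_rot: [0.001, 0.634, 0.774, 0.001]
ft_force: [-1.0, 0.4, 0.1]
grip_width: 85.2
```

```bash
python3 - <<'E'
from h import *
for n,b in(("top",(130,190,130,100)),("side",(180,60,140,130))):
    im=get_image(n)[:,:,::-1]; x,y,w,h=b
    cv2.imwrite(f"pics/{n}2.png",cv2.resize(im[y:y+h,x:x+w],None,fx=4.5,fy=4.5,interpolation=cv2.INTER_CUBIC))
E
```

```text
(no output)
```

View pics/side2.png

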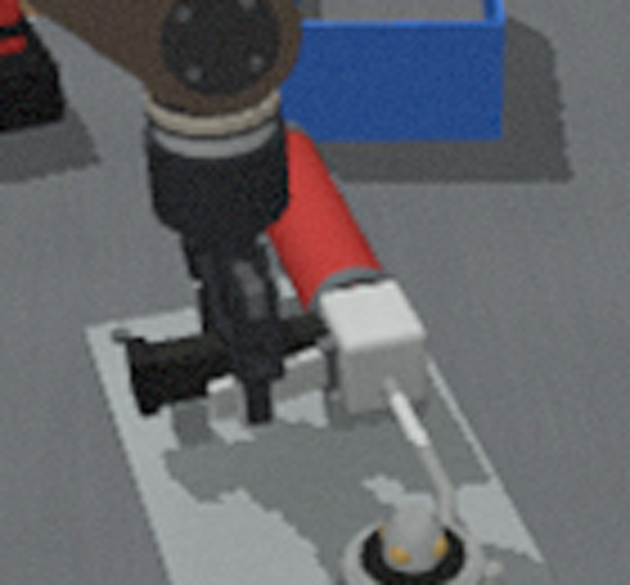

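View pics/top2.png

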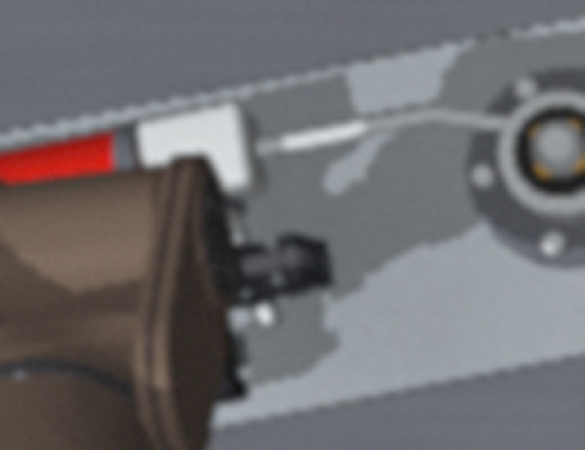

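The -y finger stands in front of the trigger (side view about (258,390) in the crop), with the grip between the jaws. Closing now.

Request:
{"method": "arm_command", "body": {"deltas": [[0.7,[0,0,0],[0,0,0]],[0.5,[0,0,0],[0,0,0]],[0.4,[0,0,0],[0,0,0]],[0.4,[0,0,0],[0,0,0]],[0.4,[0,0,0],[0,0,0]],[0.4,[0,0,0],[0,0,0]]], "newtons": 40}}

```text
t: 3.3
eef_pos: [482.1, 161.7, 59.8]
ee_rot: [-0.002, 0.635, 0.772, 0.002]
ft_force: [-5.0, 10.1, 8.5]
grip_width: 37.0
```

Request:
{"method": "arm_command", "body": {"deltas": [[0.35,[0,0.02,0],[0,0,0]],[0.35,[0,0.02,0],[0,0,0]],[0.35,[0,0.02,0],[0,0,0]],[0.35,[0,0.02,0],[0,0,0]],[0.35,[0,0.02,0],[0,0,0]],[0.35,[0,0.02,0],[0,0,0]]], "newtons": 40}}

```text
t: 4.05
eef_pos: [482.1, 161.7, 59.8]
ee_rot: [-0.002, 0.635, 0.772, 0.001]
ft_force: [-6.1, 6.7, 9.6]
grip_width: 37.1
```

```bash
python3 - <<'E'
from h import *
for n,b in(("side",(180,60,140,130)),):
    im=get_image(n)[:,:,::-1]; x,y,w,h=b
    cv2.imwrite(f"pics/{n}3.png",cv2.resize(im[y:y+h,x:x+w],None,fx=4.5,fy=4.5,interpolation=cv2.INTER_CUBIC))
E
```

```text
(no output)
```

View pics/side3.png

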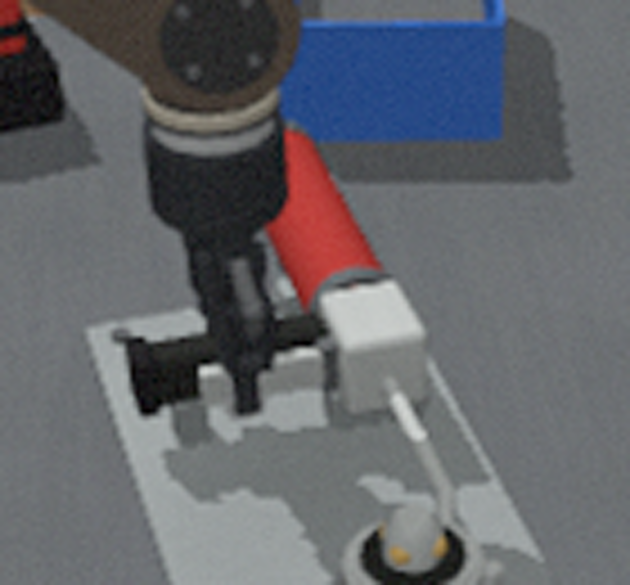

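The jaws are stalled at 37 mm and the trigger lies parallel against the grip, so it's home. Next: release and lift.

Request:
{"method": "arm_command", "body": {"deltas": [[1,[0,0,0],[0,0,0]],[1,[0,0,0],[0,0,0]],[1,[0,0,0],[0,0,0]],[1,[0,0,0],[0,0,0]],[1,[0,0,0],[0,0,0]],[1,[0,0,0],[0,0,0]],[1,[0,0,1.0],[0,0,0]],[1,[0,0,2.0],[0,0,0]],[1,[0,0,3.0],[0,0,0]],[1,[0,0,3.0],[0,0,0]]]}}

```text
t: 5.35
eef_pos: [485.3, 160.3, 213.9]
ee_rot: [0.004, 0.634, 0.774, 0.004]
ft_force: [-0.5, 0.7, -0.9]
grip_width: 85.4
```

```bash
python3 - <<'E'
from h import *
for n,b in(("side",(180,60,140,130)),):
    im=get_image(n)[:,:,::-1]; x,y,w,h=b
    cv2.imwrite(f"pics/{n}4.png",cv2.resize(im[y:y+h,x:x+w],None,fx=4.5,fy=4.5,interpolation=cv2.INTER_CUBIC))
print(sense())
E
```

```text
{'t': 5.4, 'joint_pos': array([ 1.20268615e-01, -4.12374774e-02,  2.02361733e+00,  4.28417497e-05,
        1.15407772e+00, -1.64871316e+00]), 'dq': array([-1.44307780e-03,  4.45352658e-02,  6.34940395e-02,  8.09296118e-05,
       -1.63621830e-03, -1.17253005e-04]), 'effort': array([ 2.32808478e-02, -2.77791345e+01, -2.94395059e+01,  1.57700793e-03,
       -2.24673265e-02, -4.79453437e-07]), 'eef_pos': array([483.62324414, 160.08978281, 210.71169651]), 'ee_rot': array([0.00176252, 0.63368801, 0.77358446, 0.00186713]), 'ft_force': array([-0.17303779, -0.06708604, -0.41765967]), 'ft_torque': array([ 0.01746299,  0.01994204, -0.03268212]), 'grip_width': 85.8565406104608}
```

View pics/side4.png

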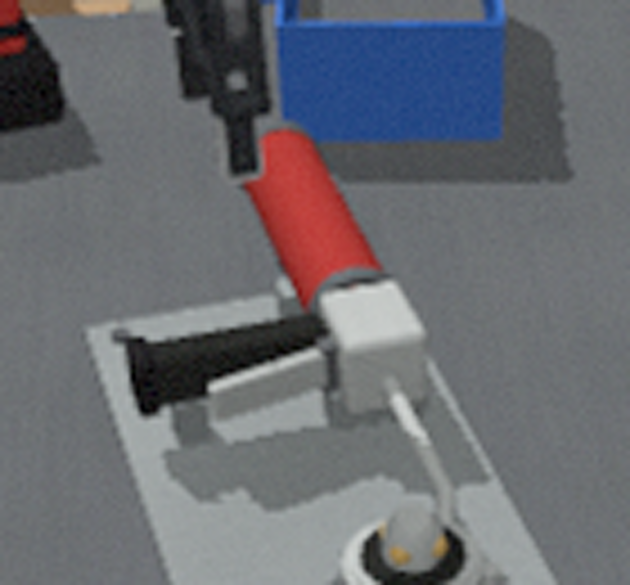

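Request:
{"method": "arm_command", "body": {"deltas": [[1,[-0.4,-5.1,0],[0,0,-5.5]],[1,[-0.4,-5.1,0],[0,0,-5.5]],[1,[-0.4,-5.1,0],[0,0,-5.5]],[1,[-0.4,-5.1,0],[0,0,-5.5]],[1,[-0.79,-10.2,0],[0,0,-11.1]],[1,[-0.79,-10.2,0],[0,0,-11.1]],[1,[-0.79,-10.2,-0.8],[0,0,-11.1]],[1,[-0.79,-10.2,-1.2],[0,0,-11.1]],[1,[-0.79,-10.2,-1.6],[0,0,-11.1]],[1,[-0.79,-10.2,-1.6],[0,0,-11.1]]]}}

```text
t: 6.65
eef_pos: [440.1, -349.0, 122.9]
ee_rot: [-0.005, 0.922, 0.388, -0.002]
ft_force: [-0.2, -0.1, -0.5]
grip_width: 85.3
```

Request:
{"method": "arm_command", "body": {"deltas": [[1,[0,0,0],[0,0,0]],[1,[0,0,0],[0,0,0]],[1,[0,0,0],[0,0,0]]]}}

```text
t: 7.02
eef_pos: [443.7, -349.7, 129.6]
ee_rot: [0.001, 0.921, 0.39, 0.0]
ft_force: [0.1, -0.1, 0.1]
grip_width: 85.7
```

```bash
python3 - <<'E'
from h import *
for n,b in(("top",(310,200,130,125)),("side",(140,210,160,180))):
    im=get_image(n)[:,:,::-1]; x,y,w,h=b
    cv2.imwrite(f"pics/{n}5.png",cv2.resize(im[y:y+h,x:x+w],None,fx=3.2,fy=3.2,interpolation=cv2.INTER_CUBIC))
print(sense())
E
```

```text
{'t': 7.125, 'joint_pos': array([-8.47516303e-01,  1.85331552e-01,  1.94667317e+00,  4.25999574e-05,
        1.00796957e+00, -1.64872326e+00]), 'dq': array([-3.15787587e-03,  5.27522881e-03, -1.66474195e-04, -5.41146900e-04,
       -2.66765443e-03,  9.00517011e-05]), 'effort': array([ 1.90945849e-02, -3.29593813e+01, -2.55824876e+01,  2.16113185e-04,
       -2.79042026e-03,  3.42824751e-04]), 'eef_pos': array([ 443.44486926, -349.80202002,  129.28378023]), 'ee_rot': array([7.61705653e-04, 9.20829945e-01, 3.89963532e-01, 2.73690300e-04]), 'ft_force': array([0.29638745, 0.36557757, 0.20311848]), 'ft_torque': array([-0.03920325, -0.01279856, -0.0162507 ]), 'grip_width': 85.29316277030006}
```

View pics/top5.png

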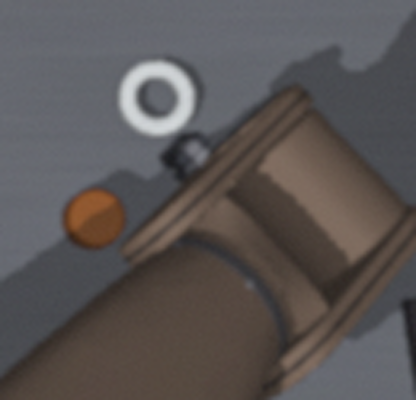

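View pics/side5.png

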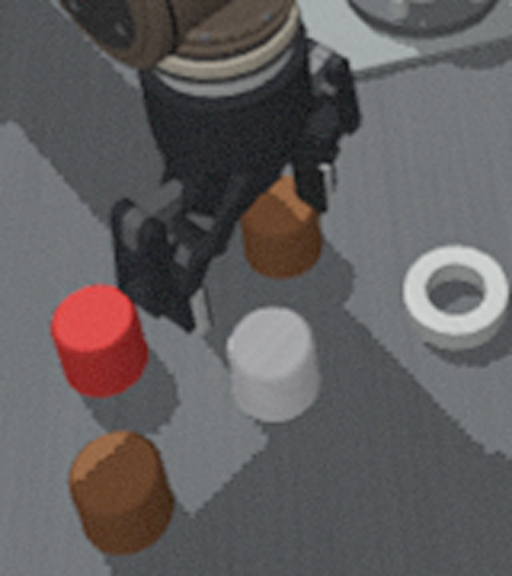

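Request:
{"method": "arm_command", "body": {"deltas": [[1,[0,0,-0.8],[0,0,0]],[1,[0,0,-1.4],[0,0,0]],[1,[0,0,-1.85],[0,0,0]],[1,[0,0,-1.85],[0,0,0]],[1,[0,0,-1.85],[0,0,0]],[0.7,[0,0,-1.85],[0,0,0]],[0.4,[0,0,-1.85],[0,0,0]],[0.3,[0,0,-1.85],[0,0,0]],[0.3,[0,0,-1.85],[0,0,0]],[0.3,[0,0,-1.85],[0,0,0]]], "newtons": 40}}

```text
t: 8.38
eef_pos: [443.6, -350.8, 37.1]
ee_rot: [0.001, 0.921, 0.39, 0.0]
ft_force: [-1.5, 1.2, 5.9]
grip_width: 47.0
```

```bash
python3 - <<'E'
from h import *
for n,b in(("side",(140,210,160,180)),):
    im=get_image(n)[:,:,::-1]; x,y,w,h=b
    cv2.imwrite(f"pics/{n}6.png",cv2.resize(im[y:y+h,x:x+w],None,fx=3.2,fy=3.2,interpolation=cv2.INTER_CUBIC))
s=sense();print(s["eef_pos"],s["ft_force"],s["grip_width"])
E
```

```text
[ 443.59208007 -350.82207649   37.07531141] [-0.83830838  0.88944945  6.1360095 ] 47.69603857349057
```

View pics/side6.png

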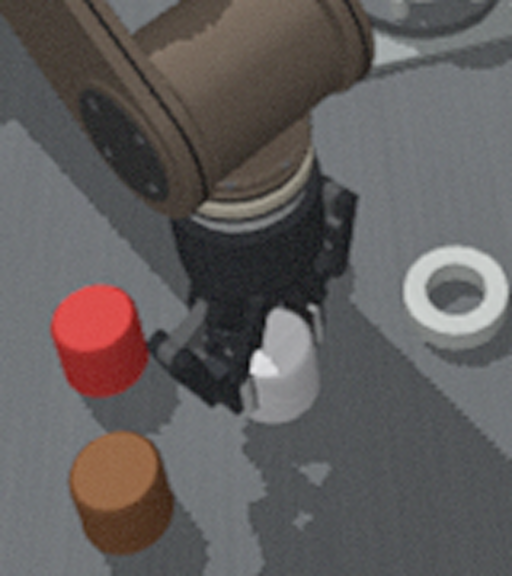

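Request:
{"method": "arm_command", "body": {"deltas": [[0.3,[0,0,0],[0,0,0]],[0.3,[0,0,0.2],[0,0,0]],[0.3,[0,0,1.0],[0,0,0]],[0.3,[0,0,2.0],[0,0,0]],[0.3,[0,0,2.8],[0,0,0]],[0.3,[0,0,2.8],[0,0,0]]], "newtons": 80}}

```text
t: 9.18
eef_pos: [444.4, -351.6, 180.2]
ee_rot: [0.004, 0.921, 0.39, 0.001]
ft_force: [-0.2, -0.3, -0.4]
grip_width: 46.4
```

Request:
{"method": "arm_command", "body": {"deltas": [[0.3,[0.8,2.0,0],[0,0,0]],[0.3,[0.8,2.0,0],[0,0,0]],[0.3,[2.0,5.0,0],[0,0,0]],[0.3,[2.0,5.0,0],[0,0,0]],[0.3,[2.38,6.28,0],[0,0,0]],[0.3,[2.38,6.28,0],[0,0,0]],[0.3,[2.38,6.28,0],[0,0,0]],[0.3,[2.38,6.28,0],[0,0,0]],[0.3,[2.38,6.28,0],[0,0,0]],[0.3,[2.38,6.28,0],[0,0,0]]]}}

```text
t: 10.42
eef_pos: [561.6, -37.2, 175.6]
ee_rot: [-0.0, 0.921, 0.389, -0.0]
ft_force: [0.4, -0.4, -0.4]
grip_width: 46.4
```

```bash
python3 - <<'E'
from h import *
for n,b in(("top",(190,140,160,140)),("side",(200,70,160,150))):
    im=get_image(n)[:,:,::-1]; x,y,w,h=b; cv2.imwrite(f"pics/{n}7f.png",im)
    cv2.imwrite(f"pics/{n}7.png",cv2.resize(im[y:y+h,x:x+w],None,fx=4,fy=4,interpolation=cv2.INTER_CUBIC))
s=sense();print(s["eef_pos"],s["ft_force"],s["ft_torque"],s["grip_width"],s["ee_rot"])
E
```

```text
[561.79982443 -36.96877866 175.8377018 ] [ 0.36451902 -0.08278591 -1.23514062] [0.02406332 0.04714036 0.00196003] 46.47880223174397 [ 3.04953501e-05  9.21284865e-01  3.88888411e-01 -4.88701839e-06]
```

View pics/side7.png

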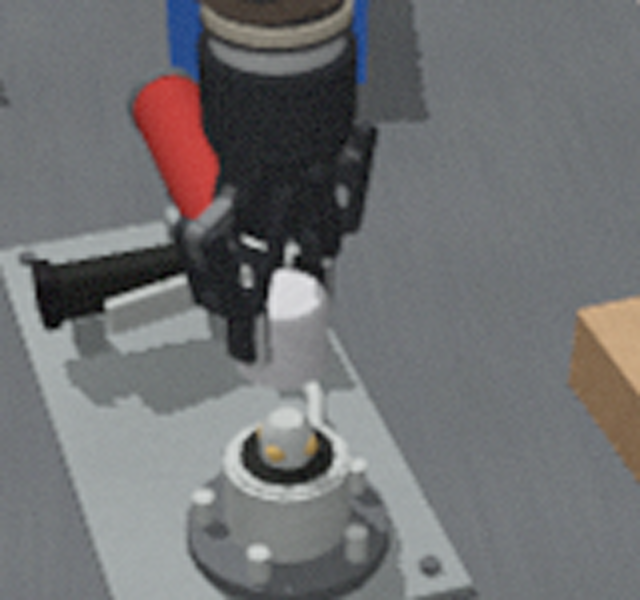

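View pics/top7.png

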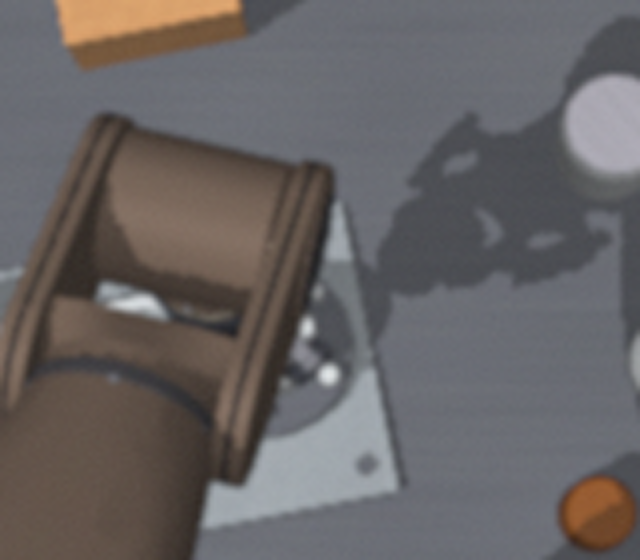

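```bash
python3 - <<'E'
from h import *
im=cv2.imread("pics/side7f.png")
cv2.imwrite("pics/s7z.png",cv2.resize(im[130:200,245:300],None,fx=8,fy=8,interpolation=cv2.INTER_CUBIC))
for p in((561.8,-37,138.7),(561.8,-37,182.7),(562,-36.2,99),(443.1,-350,0),(443.1,-350,44)):print(p,proj("side",p), (proj("side",p)-[245,130]+.5)*8)
E
```

```text
(561.8, -37, 138.7) [270.38455774 159.67955861] [207.07646193 241.43646888]
(561.8, -37, 182.7) [270.14557325 142.84943181] [205.16458599 106.79545449]
(562, -36.2, 99) [270.63721396 173.71484505] [209.09771171 353.7187604 ]
(443.1, -350, 0) [225.56455188 328.82578007] [-151.48358498 1594.60624057]
(443.1, -350, 44) [223.497068   315.67316647] [-168.02345603 1489.38533175]
```

View pics/s7z.png

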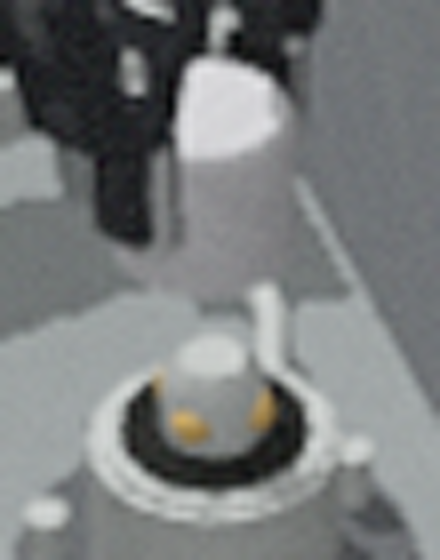

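Request:
{"method": "arm_command", "body": {"deltas": [[0.3,[0,0,-0.4],[0,0,0]],[0.3,[0,0,-0.7],[0,0,0]],[0.3,[0,0,-0.84],[0,0,0]],[0.3,[0,0,-0.9],[0,0,0]],[0.3,[0,0,-0.93],[0,0,0]],[0.3,[0,0,-0.93],[0,0,0]],[0.3,[0,0,-0.93],[0,0,0]]]}}

```text
t: 11.4
eef_pos: [562.2, -36.2, 129.9]
ee_rot: [0.0, 0.921, 0.39, 0.0]
ft_force: [-0.2, -0.7, -0.7]
grip_width: 46.5
```

```bash
python3 - <<'E'
from h import *
im=get_image("side")[:,:,::-1]; cv2.imwrite("pics/s8z.png",cv2.resize(im[130:200,245:300],None,fx=8,fy=8,interpolation=cv2.INTER_CUBIC))
s=sense();print(s["eef_pos"],s["ft_force"],s["ft_torque"],s["grip_width"],s["ee_rot"])
E
```

```text
[562.20828056 -36.15677729 129.82110149] [ 0.28563414  0.46132235 -0.78220604] [ 0.05251292 -0.06898933  0.02540565] 46.298473011346175 [2.79520623e-04 9.21004215e-01 3.89552343e-01 3.60016179e-04]
```

View pics/s8z.png

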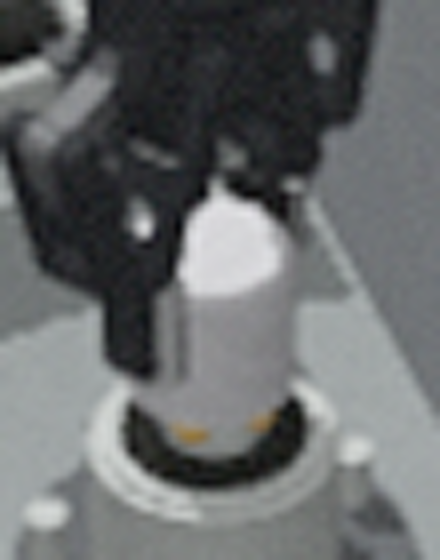

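Request:
{"method": "arm_command", "body": {"deltas": [[0.3,[0,0,-0.05],[0,0,0]],[0.3,[0,0,-0.1],[0,0,0]],[0.3,[0,0,-0.1],[0,0,0]],[0.3,[0,0,-0.1],[0,0,0]]]}}

```text
t: 11.95
eef_pos: [562.7, -36.6, 125.0]
ee_rot: [0.001, 0.921, 0.39, 0.001]
ft_force: [1.4, -1.6, 1.3]
grip_width: 46.4
```

Request:
{"method": "arm_command", "body": {"deltas": [[0.3,[0.01,-0.01,-0.04],[0,0,0]],[0.3,[0.01,-0.01,-0.08],[0,0,0]],[0.3,[0.01,-0.01,-0.12],[0,0,0]],[0.3,[0.01,-0.01,-0.12],[0,0,0]]]}}

```text
t: 12.45
eef_pos: [563.5, -36.9, 120.8]
ee_rot: [0.001, 0.921, 0.39, 0.001]
ft_force: [-1.5, -1.4, 8.8]
grip_width: 46.6
```

Request:
{"method": "arm_command", "body": {"deltas": [[0.3,[0,0,-0.04],[0,0,0]],[0.3,[0,0,-0.08],[0,0,0]],[0.3,[0,0,-0.12],[0,0,0]],[0.3,[0,0,-0.12],[0,0,0]]]}}

```text
t: 12.95
eef_pos: [561.9, -36.3, 112.2]
ee_rot: [-0.001, 0.921, 0.39, -0.001]
ft_force: [-1.2, 0.2, 3.1]
grip_width: 46.0
```

Request:
{"method": "arm_command", "body": {"deltas": [[0.3,[0,0,-0.04],[0,0,0]],[0.3,[0,0,-0.08],[0,0,0]],[0.3,[0,0,-0.12],[0,0,0]],[0.3,[0,0,-0.12],[0,0,0]],[0.3,[0,0,-0.12],[0,0,0]]]}}

```text
t: 13.58
eef_pos: [562.0, -36.3, 109.7]
ee_rot: [-0.001, 0.921, 0.39, -0.002]
ft_force: [-10.0, 2.2, 20.3]
grip_width: 46.5
```

```bash
python3 - <<'E'
from h import *
im=get_image("side")[:,:,::-1]; cv2.imwrite("pics/s9z.png",cv2.resize(im[130:200,245:300],None,fx=8,fy=8,interpolation=cv2.INTER_CUBIC))
s=sense();print(s["eef_pos"],s["ft_force"],s["ft_torque"],s["grip_width"],s["ee_rot"])
E
```

```text
[562.01239561 -36.26317934 109.70342442] [-10.04120955   2.02738883  19.48535244] [ 0.2778694   1.66077676 -0.04390998] 46.74477568927401 [-0.00099676  0.92090522  0.38978235 -0.00151573]
```

View pics/s9z.png

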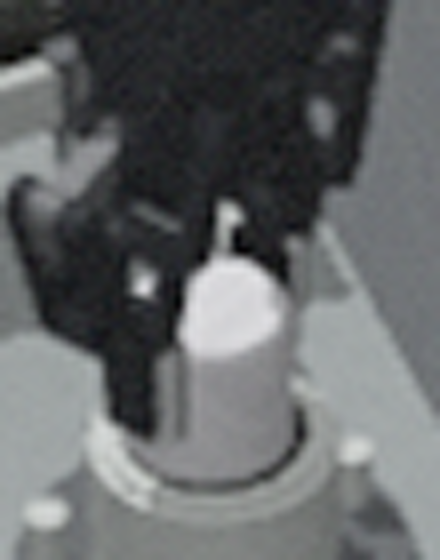

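Request:
{"method": "arm_command", "body": {"deltas": [[0.3,[-0.02,0,0.02],[0,0,0]],[0.3,[-0.03,0.01,0.02],[0,0,0]],[0.3,[-0.03,0.01,0.02],[0,0,0]],[0.3,[-0.03,0.01,0.02],[0,0,0]],[0.3,[-0.03,0.01,0.02],[0,0,0]]]}}

```text
t: 14.25
eef_pos: [561.8, -36.2, 109.9]
ee_rot: [0.0, 0.921, 0.39, 0.0]
ft_force: [-4.2, 0.2, 13.1]
grip_width: 46.5
```

Request:
{"method": "arm_command", "body": {"deltas": [[0.3,[-0.01,0,-0.01],[0,0,0]],[0.3,[-0.01,0,-0.01],[0,0,0]],[0.3,[-0.01,0,-0.01],[0,0,0]],[0.3,[-0.01,0,-0.01],[0,0,0]],[0.3,[-0.01,0,-0.01],[0,0,0]],[0.3,[-0.01,0,-0.01],[0,0,0]]]}}

```text
t: 15.0
eef_pos: [561.7, -36.2, 109.8]
ee_rot: [0.001, 0.921, 0.39, 0.001]
ft_force: [-3.5, 0.1, 12.6]
grip_width: 46.4
```

```bash
python3 - <<'E'
from h import *
im=get_image("side")[:,:,::-1]; cv2.imwrite("pics/s10.png",cv2.resize(im[100:220,190:310],None,fx=4.8,fy=4.8,interpolation=cv2.INTER_CUBIC))
s=sense();print(s["t"],s["eef_pos"],s["ft_force"],s["ft_torque"],s["grip_width"],s["ee_rot"])
E
```

```text
15.05 [561.76663299 -36.24479242 109.78320345] [-2.87543921  0.03361622 12.784369  ] [ 0.04906877  0.56543029 -0.02640388] 46.33096153568829 [7.06188999e-04 9.20974660e-01 3.89620483e-01 1.02813678e-03]
```

View pics/s10.png

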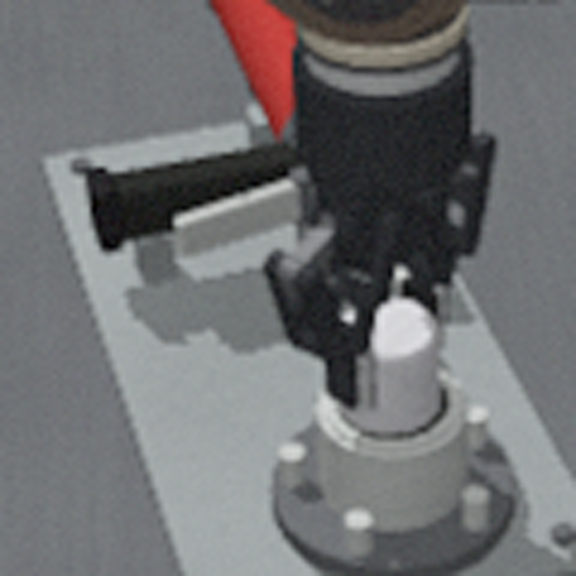

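Request:
{"method": "arm_command", "body": {"deltas": [[0.3,[0,0,-0.02],[0,0,0]],[0.3,[0,0,-0.02],[0,0,0]],[0.3,[0,0,-0.02],[0,0,0]],[0.3,[0,0,-0.02],[0,0,0]],[0.3,[0,0,-0.02],[0,0,0]],[0.3,[0,0,-0.02],[0,0,0]]]}}

```text
t: 15.8
eef_pos: [561.8, -36.2, 109.7]
ee_rot: [0.001, 0.921, 0.39, 0.001]
ft_force: [-6.5, 0.9, 18.8]
grip_width: 46.4
```

Request:
{"method": "arm_command", "body": {"deltas": [[0.3,[0,0,0.01],[0,0,0]],[0.3,[0,0,0.01],[0,0,0]],[0.3,[0,0,0.01],[0,0,0]],[0.3,[0,0,0.01],[0,0,0]]]}}

```text
t: 16.3
eef_pos: [561.8, -36.2, 109.7]
ee_rot: [0.001, 0.921, 0.39, 0.001]
ft_force: [-4.7, 1.5, 15.1]
grip_width: 46.6
```

```bash
python3 - <<'E'
from h import *
s=sense();print(s["t"],s["eef_pos"],s["ft_force"],s["grip_width"])
if s["ft_force"][2]>12: print(close_job())
E
```

```text
16.3 [561.77146627 -36.23181402 109.73827089] [-4.70294     1.50231815 15.12995386] 46.589802080700395
the job is handed in; nothing more can be done
None
```

I handed the job in at t = 16.3 s with the gripper still holding the cap and pressing it onto the seal. The system gave no verdict.

- **Trigger:** I squeezed it home; the jaws stalled at 37 mm and the trigger lay parallel to the grip. I then opened the jaws, and two later pictures showed it sprung back out.
- **Cap:** I gripped it at 80 N and pushed it over the hub's nose. The force rose to about 9 N in a reading on the way, then fell to about 3 N as it clicked on.
- **Final press:** The last reading was 15.1 N downward. The tool height puts the cap's rim about 2.4 mm below the unpressed seat, so the seal should be almost fully squashed, and the tool was within about 0.003 rad of vertical.

**Checks that were indirect or disagreed:**
- A sideways force of about 5 N remained at the end.
- The jaws read about 46.5 mm on the 48 mm cap.
- The top camera was blocked by the arm, so only the side view and the force readings confirm the seating.
- The bearing ring was clear of the gripper in the pictures taken while picking up the cap. I never went near the tin or carton, but I took no final picture of all three.

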